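Put the grout rake away in the press-stud case

ROBOT

A 6-joint arm with a two-finger parallel gripper is mounted at the origin on the work surface. World frame = base frame: x ahead of the robot, y to its left, z up, the work surface at z = 0. Lengths are in m, angles in degrees, forces in N, time in s.
With the tool pointing down it reaches from about 0.3 to 0.75 m from the base axis. Payload 8.5 kg.
Tool frame: the origin (TCP) lies on the centre line of the jaws, within the pads' length; the fingertips stand 11 mm ahead of it and the grasp point (between the pads) lies 8 mm behind it; z points along the fingers, y is the line along which they close (so a half turn about z gives the same grasp; the last joint's range is limited). The gripper opens to 85 mm and grips with 20 to 120 N. Pads are 22 mm wide; open, the fingers measure 114 mm over their backs; the gripper's body (76 mm by 85 mm) begins 54 mm behind the grasp point. The pads swing forward as they close: fully open they stand 13 mm farther back than shut.
Start: joints at [52.065, 21.807, 74.336, -0, 83.858, -12.336], TCP at [0.238, 0.496, 0.242] pointing down, gripper open.
Joint ranges: [-178.18, 178.18], [-50.72, 133.34], [12.68, 142.11], [-81.47, 261.47], [9.98, 163.14], [-165.26, 165.26]. Speed limits (degrees/s): [136.94, 136.94, 180, 180, 180, 180].

INTERFACE

Orientations are given as a 3x3 rotation matrix whose columns are the frame's x, y, z axes.
In Python, from rig import env, eyes gives the robot as it stands (env), with the cameras (eyes).
- The arm moves only by the tool send_path, called after "Request:" as name([rows], argument=value, ...), one row to a line, values as JSON. Schema: {"type":"object","properties":{"steps":{"type":"array","items":{"type":"array","prefixItems":[{"type":"array","items":{"type":"number"},"minItems":3,"maxItems":3},{"type":"number"},{"type":"number"}],"minItems":3,"maxItems":3},"minItems":1,"maxItems":10},"clamp_n":{"type":"number"},"only":{"type":"string"},"quiet":{"type":"boolean"},"lines":{"type":"string"}},"required":["steps"],"additionalProperties":false}. steps is a list of rows, 1 to 10 of them, each written [[dx, dy, dz], turn, opening]: dx, dy, dz in shares of the most that a row can go, 1 being 50 mm, then a turn about the tool's z in normalised numbers (1 is 180 degrees), then the finger opening in m; each row shifts and turns the commanded pose from where the row before left it, along the tool's axes as they then stand; what a row does not reach is not made up. A row lasts 1/10 s, in which the tool goes at most 0.05 m and 8.59 degrees, less where a joint would pass 70% of its speed; a pose out of reach is approached as far as the arm can. The fingers move at their own pace and stop on an object; clamp_n is the grip in N (left out, the last holds). Time passes only in rows, so rows that do not move let the fingers close. The tool returns the time, the measured TCP pose, the force, the opening and the grip force at its end. only (a regular expression) keeps the lines of the reply that match it, lines (a string "A,B") keeps lines A to B, and quiet returns only ok. Shift and turn numbers lie between -1 and 1, and a call with a number outside is refused. Input that does not fit is refused with a message, and nothing moves.
- env.observe(): the state, without advancing time (a new reading comes with each control period).
- eyes.get_image(name): name is "scene" or "top"; returns a dict with "pixels" (480x640x3 uint8, red, green, blue), "K" (3x3 intrinsics, pixels), "extrinsics" (4x4, takes a point from world to camera coordinates). Camera axes: x right, y down, z forward; pixel columns grow to the right and rows downward; lengths in m; the calibration is good to about 2 mm. A picture is of the moment at which its call begins. There is no depth.
- env.close_job(): hands the job in; it is judged then, once.
The state is a dict: "time_s": time; "q": joint angles; "qvel": joint speeds; "joint_efforts": joint torques, N m; "position": TCP position; "tool_rot": TCP orientation; "ft_force": force on the tool from outside, world axes, zero at the start; "wrist_torque": the same for the moment, N m; "grip_width": finger opening in m; "gripper_force": force on a finger pad.
Only numpy, scipy, OpenCV 4.12 (cv2) and the standard library are available. Lean on these libraries where they do the work, as an engineer would, in place of code of your own. Each camera call takes 0.05 s, during which the arm holds its last target. There are 200 camera calls.

TASK

Put the grout rake away: press the stud on top of the flat plastic case so that its hidden drawer springs out, then take the rake from the lower tray of the caddy and gently lay it flat inside the drawer, without dropping it in. Leave the drawer standing open.

Things in the scene. Friction and masses are not known exactly. Their poses are not given: they have to be found in the camera images.
- rake: Grout rake lying on its side in the caddy's lower front tray (floor 2 mm above the bench, walls 20), beside a wooden block. Handle 90 long, 24 wide, 20 high; steel neck and blade at one end bent aside. Origin: under the handle's middle; x along the handle to the blade, z up. Handle x -45 to 45, blade ends at x 105, so the tool's middle is x 30. 60 free either side; upper tray rim 125 high.
- stud_top (a point): Centre of the top face of the steel press stud, 26 wide, in the middle of the top of the grey plastic case (170 deep, 230 wide, 55 high, fixed). Face 64 mm above the bench, 9 proud of the case. Pressed straight down it frees the drawer after 4.5 mm (3.5 N), bottoms at 7 mm (4.5 N) and springs back when let go. z up, x to the case's back.
- drawer (a joint): Travel of the hidden drawer in m: 0 shut and latched, 0.13 fully out. It slides out of the case's long front side, which faces the robot, springs out by itself in 1 to 2 s once the stud is pressed, and a light spring then keeps it out.
- drawer_in (a point): Centre of the drawer's inner floor, moving with it; when out, 6 mm above the bench, 147 in front of the stud (at -x of the case). Open from above over 124 (x) by 200 (y). x points to the case's back, y along the drawer's length, z up. Drawer walls rise 33 above the bench; the case behind is 55 high. The rake fits along y, either way round, with 25 to spare at each end if its middle is here.

How it is judged:
By the outcome, as a careful person would: the job done as asked, in the order asked, and still so for the second after the job is handed in, with the robot touching nothing.
It also fails if it takes over 58 s, if anything falls off the work surface, if the arm or the gripper's body presses on something with over 40 N, if the wrist force passes 120 N, or if a joint passes its speed limit or range.

## Working session

There is one attempt and no reset: what is moved stays moved. The work goes in short steps, Python scripts to look and compute and a tool call to move; the robot and the scene stay as the last step left them, time stands still between calls to the robot, and variables do not carry over. Pictures are saved under pics/ and viewed, at most 10 in all, crops included, and the job is handed in when it is done.

```bash
ls; mkdir -p pics
```

Create h.py:
```python
import numpy as np, cv2
from rig import env, eyes
def shot(name,fn=None):
    im=eyes.get_image(name)
    if fn: cv2.imwrite('pics/'+fn,im['pixels'][...,::-1])
    return im
def ray(im,u,v,z):
    K=np.array(im['K']);E=np.array(im['extrinsics']);R=E[:3,:3];t=E[:3,3]
    c=-R.T@t; d=R.T@np.linalg.solve(K,[u,v,1.]); return c+d*(z-c[2])/d[2]
def proj(im,p):
    K=np.array(im['K']);E=np.array(im['extrinsics']);q=K@(E[:3,:3]@np.array(p,float)+E[:3,3]); return q[:2]/q[2]
```

Run:
```python
from h import *
for n in('scene','top'):
    im=shot(n,n+'0.png');E=np.array(im['extrinsics']);print(n,-E[:3,:3].T@E[:3,3],E[2,:3])
o=env.observe();print(o['time_s'],o['position'],o['tool_rot'])
```

```text
pics
rig.py
scene [ 1.03967932 -0.21344524  0.55484035] [-0.68665307  0.28255637 -0.66982793]
top [ 0.49902893 -0.00260303  0.7768342 ] [ 0.07519626  0.00337317 -0.99716305]
0.1 [0.23751277 0.49581666 0.24179132] [[-9.01816448e-01  4.32118648e-01 -7.53397817e-04]
 [ 4.32119239e-01  9.01815902e-01 -1.02036970e-03]
 [ 2.38505354e-04 -1.24574387e-03 -9.99999196e-01]]
```

View pics/top0.png

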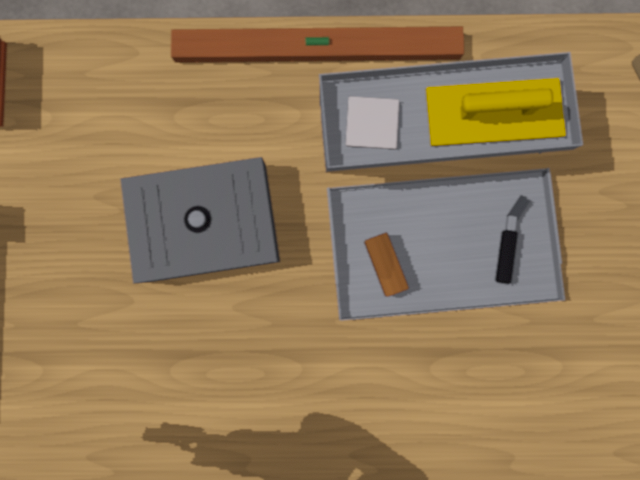

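View pics/scene0.png

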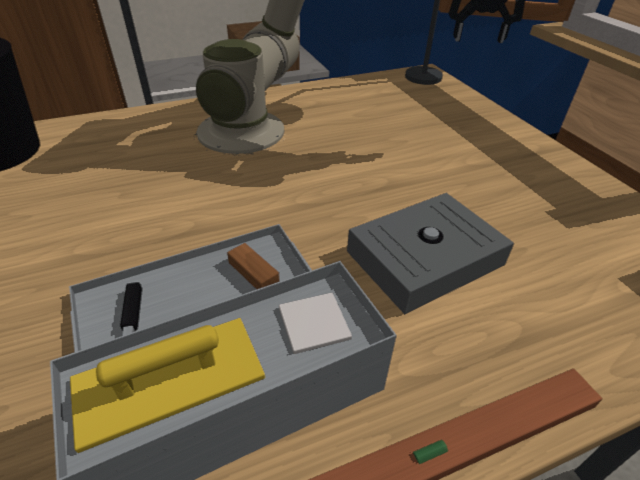

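The top view (up = +x, left = +y) shows the case with its stud at about (197,218). The black rake handle is centred at about (507,257), with the blade toward (520,205). The scene view confirms this: stud at (431,233), rake at (131,305).

Run:
```python
from h import *
im=shot('top');p=im['pixels'].astype(int);mx=p.max(2)
def comp(m,x0,x1,y0,y1):
    mm=np.zeros(m.shape,np.uint8);mm[y0:y1,x0:x1]=m[y0:y1,x0:x1]
    n,l,s,c=cv2.connectedComponentsWithStats(mm);i=1+s[1:,4].argmax();return (l==i).astype(np.uint8),s[i],c[i]
m,s,c=comp(mx<45,485,535,215,295);print('handle',s,c)
r=cv2.minAreaRect(np.argwhere(m)[:,::-1].astype(np.float32));print(r)
b=cv2.boxPoints(r);print(np.array([ray(im,*q,.020) for q in b]).round(4)); print('hc',ray(im,*r[0],.017))
m,s,c=comp(p.min(2)>115,183,213,203,233);print('stud',s,c,ray(im,*c,.064))
S=ray(im,*c,.064)
# case top outline
g=(abs(p[...,0]-p[...,2])<14)&(mx<100)&(mx>70)
m,s,c=comp(g,110,290,145,295);m=cv2.morphologyEx(m,cv2.MORPH_CLOSE,np.ones((15,15)))
r=cv2.minAreaRect(np.argwhere(m)[:,::-1].astype(np.float32));b=cv2.boxPoints(r);B=np.array([ray(im,*q,.055) for q in b]);print('case',B.round(4),B.mean(0), np.linalg.norm(B[1]-B[0]),np.linalg.norm(B[2]-B[1]))
im2=shot('scene');print('stud in scene',proj(im2,S))
# steel neck/blade pixels
for v in range(192,236,4): print(v,p[v,500:536:3].sum(1)//3)
```

```text
handle [496 231  21  52 748] [506.36096257 256.43315508]
((506.35296630859375, 256.4117736816406), (14.592226028442383, 51.61324691772461), 7.765166282653809)
[[ 0.4818 -0.2892  0.02  ]
 [ 0.5659 -0.3039  0.02  ]
 [ 0.5624 -0.3276  0.02  ]
 [ 0.4783 -0.3127  0.02  ]]
hc [ 0.52201236 -0.30952527  0.017     ]
stud [189 211  15  15 167] [195.93413174 218.43113772] [0.58440156 0.19216907 0.064     ]
case [[ 0.4875  0.2814  0.055 ]
 [ 0.6802  0.0915  0.055 ]
 [ 0.5858 -0.0013  0.055 ]
 [ 0.3968  0.1884  0.055 ]] [0.53756127 0.13999857 0.055     ] 0.27051694842217927 0.13237829260471626
stud in scene [431.3958469  231.60100084]
192 [135 135 135 135 135 135 137 135 135 134 134 135]
196 [136 137 137 137 137 137 128  75  97 129 135 135]
200 [136 135 136 135 135 130  72  66  68  73 101 131]
204 [137 135 135 135 132  77  64  67  66  73  87 120]
208 [135 134 134 133  84  66  67  67  70  87 124 135]
212 [138 137 136  93  67  67  66  69  87 124 135 135]
216 [135 135 116 119 119  99  67  84 108 133 134 133]
220 [135 135 117 137 137 128  83  97 135 134 135 135]
224 [136 135 114 137 136 121  89 130 135 135 135 134]
228 [136 133 107 135 135 111  88 129 133 134 134 134]
232 [121  29  23  22  25  28  76 118 135 136 135 135]
```

The rows are not in the units I measure in: shifts go in shares of 50 mm and turns go in shares of 180 degrees. I convert before sending: -0.045 m is -0.9, -0.03 m is -0.6.

Request:
send_path([
  [[-0.6,-0.17,0],0,0],
  [[-0.9,-0.254,0],0,0],
  [[-0.9,-0.254,0],0,0],
  [[-0.9,-0.254,0.2],0,0],
  [[-0.9,-0.254,0.4],0,0],
  [[-0.9,-0.254,0.4],0,0],
  [[-0.9,-0.254,0.4],0,0],
  [[-0.9,-0.254,0.4],0,0],
  [[-0.9,-0.254,0.4],0,0],
  [[-0.9,-0.254,0.2],0,0],
])

```text
time_s: 1.2
position: [0.5744, 0.1983, 0.1221]
tool_rot: [[-0.902, 0.432, -0.003], [0.432, 0.902, -0.0], [0.002, -0.002, -1.0]]
ft_force: [-0.9, 1.5, 0.5]
grip_width: 0.0002
gripper_force: 0.0
```

Add to h.py:
```python
def to(x,y,z):
    o=env.observe();R=np.array(o['tool_rot']);d=np.array([x,y,z])-o['position']
    print('t',o['time_s'],'pos',np.round(o['position'],4),'tool d',(R.T@d).round(4),'xang',np.degrees(np.arctan2(R[1,0],R[0,0])).round(2),'w',round(o['grip_width'],4),'F',np.round(o['ft_force'],1))
```

```bash
python3 -c "
from h import *
to(.5845,.1925,.085)"
```

```text
t 1.2 pos [0.5744 0.1983 0.1221] tool d [-0.0117 -0.0009  0.0371] xang 154.4 w 0.0002 F [-0.9  1.5  0.5]
```

To row units: 0.015 m is 0.3, -0.008 m is -0.16.

Request:
send_path([
  [[-0.16,-0.04,0.2],0,0],
  [[0,0,0.3],0,0],
  [[0,0,0.28],0,0],
  [[0,0,0.04],0,0],
  [[0,0,0],0,0],
])

```text
time_s: 1.7
position: [0.5799, 0.195, 0.083]
tool_rot: [[-0.902, 0.432, -0.001], [0.432, 0.902, -0.0], [0.001, -0.0, -1.0]]
ft_force: [-0.4, -0.3, -0.2]
grip_width: 0.0
gripper_force: 0.0
```

```bash
python3 -c "
from h import *
to(.5845,.1925,.075)"
```

```text
t 1.7 pos [0.5799 0.195  0.083 ] tool d [-0.0052 -0.0003  0.008 ] xang 154.43 w 0.0 F [-0.4 -0.3 -0.2]
```

To row units: -0.005 m is -0.1, 0.004 m is 0.08.

Request:
send_path([
  [[-0.1,0,0],0,0],
  [[0,0,0.08],0,0],
  [[0,0,0.06],0,0],
  [[0,0,0.04],0,0],
  [[0,0,0.04],0,0],
  [[0,0,0.02],0,0],
])

```text
time_s: 2.3
position: [0.5848, 0.1925, 0.0711]
tool_rot: [[-0.902, 0.432, 0.0], [0.432, 0.902, -0.0], [-0.0, 0.0, -1.0]]
ft_force: [-0.9, 0.1, 3.4]
grip_width: 0.0001
gripper_force: 1.9
```

```bash
python3 -c "
from h import *
to(.5845,.1925,.068)"
```

```text
t 2.3 pos [0.5848 0.1925 0.0711] tool d [ 0.0003 -0.0001  0.0031] xang 154.4 w 0.0001 F [-0.9  0.1  3.4]
```

Contact at 3.4 N, on the stud as expected. I'll press 2 mm further, then lift.

To row units: 0.001 m is 0.02, 0.0005 m is 0.01.

Request:
send_path([
  [[0,0,0.02],0,0],
  [[0,0,0.02],0,0],
  [[0,0,0.01],0,0],
  [[0,0,0],0,0],
])

```text
time_s: 2.7
position: [0.5848, 0.1925, 0.0686]
tool_rot: [[-0.902, 0.432, 0.0], [0.432, 0.902, 0.0], [-0.0, 0.0, -1.0]]
ft_force: [-0.9, -0.4, 4.4]
grip_width: -0.0002
gripper_force: 2.0
```

Request:
send_path([
  [[0,0,-0.1],0,0],
  [[0,0,-0.4],0,0.04],
  [[0,0,-0.8],0,0.06],
  [[0,0,-0.9],0,0.06],
  [[0.6,0,-0.2],-0.0278,0.06],
  [[0.6,0,0],-0.0278,0.06],
  [[0,0,0],-0.0317,0.06],
  [[0,0,0],0,0.06],
  [[0,0,0],0,0.06],
])

```text
time_s: 3.6
position: [0.5299, 0.2159, 0.1884]
tool_rot: [[-0.985, 0.175, -0.0], [0.175, 0.985, -0.0], [0.0, -0.0, -1.0]]
ft_force: [-0.6, 0.3, 0.3]
grip_width: 0.06
gripper_force: 0.0
```

Run:
```python
from h import *
im=shot('top','top1.png');to(.532,-.3105,.1)
```

```text
t 3.65 pos [0.53   0.2158 0.1883] tool d [-0.0939 -0.5178  0.0883] xang 169.94 w 0.0599 F [0.3 0.2 0.8]
```

View pics/top1.png

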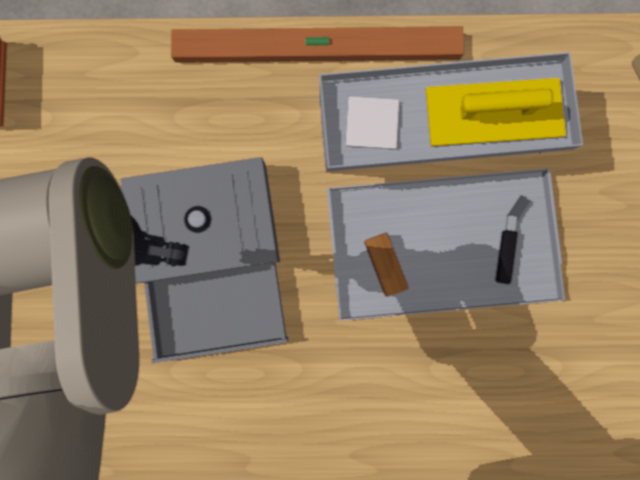

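The drawer is out: front edge (155,360)–(286,341), back at the case front (148,282)–(276,265). Next I move over the rake.

To row units: -0.045 m is -0.9, -0.025 m is -0.5.

Request:
send_path([
  [[-0.08,-0.5,0],0,0.06],
  [[-0.18,-0.9,0],0,0.06],
  [[-0.18,-0.9,0],0,0.06],
  [[-0.18,-0.9,0],0,0.06],
  [[-0.18,-0.9,0],0,0.06],
  [[-0.18,-0.9,0],0,0.06],
  [[-0.18,-0.9,0],0,0.06],
  [[-0.18,-0.9,0],0,0.06],
  [[-0.18,-0.9,0],0,0.06],
  [[-0.18,-0.9,0.4],0,0.06],
], clamp_n=60)

```text
time_s: 4.65
position: [0.5403, -0.2253, 0.1702]
tool_rot: [[-0.985, 0.175, 0.004], [0.175, 0.985, -0.003], [-0.005, -0.002, -1.0]]
ft_force: [1.5, -0.2, -0.8]
grip_width: 0.0602
gripper_force: 0.0
```

Request:
send_path([
  [[-0.18,-0.9,0.6],0,0.06],
  [[0,-0.8,0.6],0,0.06],
  [[0,0,0.2],0,0.06],
  [[0,0,0],0,0.06],
])

```text
time_s: 5.05
position: [0.5327, -0.3038, 0.099]
tool_rot: [[-0.985, 0.175, -0.003], [0.175, 0.985, 0.003], [0.004, 0.002, -1.0]]
ft_force: [-0.4, 0.5, -0.1]
grip_width: 0.0599
gripper_force: 0.0
```

Run:
```python
from h import *
im=shot('top');to(.532,-.3105,.016)
```

```text
t 5.1 pos [ 0.5335 -0.3032  0.1007] tool d [ 0.0001 -0.0075  0.0847] xang 170.01 w 0.0597 F [-0.   0.3  0.2]
```

To row units: 0.02 m is 0.4, 0.016 m is 0.32.

Request:
send_path([
  [[0,-0.15,0.3],0,0.06],
  [[0,0,0.4],0,0.06],
  [[0,0,0.4],0,0.06],
  [[0,0,0.32],0,0.06],
  [[0,0,0.14],0,0.06],
  [[0,0,0.04],0,0.06],
  [[0,0,0],0,0.06],
])

```text
time_s: 5.8
position: [0.5327, -0.3108, 0.0217]
tool_rot: [[-0.985, 0.172, 0.001], [0.172, 0.985, -0.001], [-0.001, -0.001, -1.0]]
ft_force: [-0.4, 0.2, -0.1]
grip_width: 0.0602
gripper_force: 0.0
```

Run:
```python
from h import *
im=shot('scene','scene2.png');to(.532,-.3105,.016)
cv2.imwrite('pics/s2c.png',cv2.resize(im['pixels'][200:400,40:300,::-1],None,fx=3,fy=3))
```

```text
t 5.85 pos [ 0.5327 -0.3109  0.022 ] tool d [0.0008 0.0003 0.006 ] xang 170.12 w 0.0601 F [-0.5  0.4  1. ]
```

View pics/s2c.png

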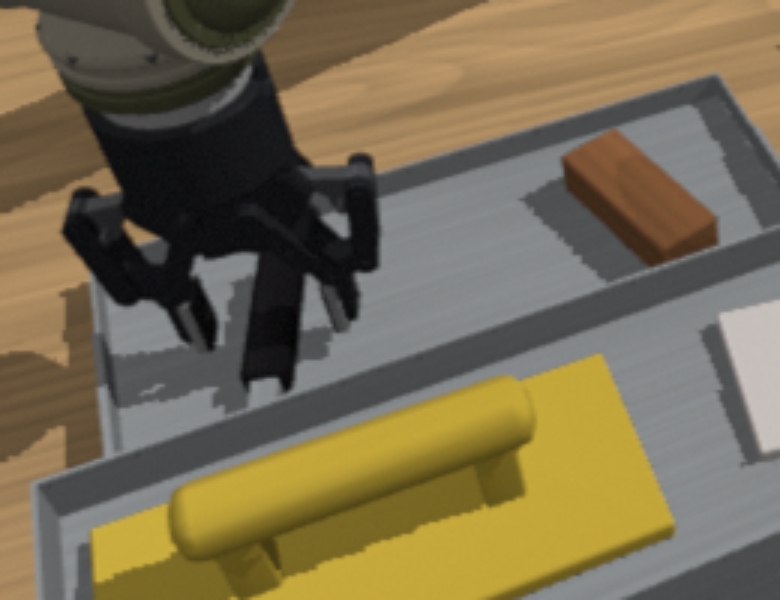

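The open fingers straddle the handle (crop ~(270,320), pads at (200,320) and (340,300)). I'll lower slightly and close.

To row units: 0.003 m is 0.06.

Request:
send_path([
  [[0,0,0.06],0,0.06],
  [[0,0,0],0,0.04],
  [[0,0,0],0,0.03],
  [[0,0,0],0,0.015],
  [[0,0,0],0,0.01],
  [[0,0,0],0,0.01],
  [[0,0,0],0,0.01],
  [[0,0,0],0,0.01],
], clamp_n=60)

```text
time_s: 6.65
position: [0.5325, -0.311, 0.0187]
tool_rot: [[-0.985, 0.172, 0.001], [0.172, 0.985, -0.001], [-0.001, -0.001, -1.0]]
ft_force: [-1.1, -0.1, 6.0]
grip_width: 0.0226
gripper_force: 60.1
```

```bash
python3 -c "
from h import *
to(.532,-.3105,.016)"
```

```text
t 6.65 pos [ 0.5325 -0.311   0.0187] tool d [0.0006 0.0004 0.0027] xang 170.1 w 0.0226 F [-1.1 -0.1  6. ]
```

To row units: -0.035 m is -0.7, -0.03 m is -0.6.

Request:
send_path([
  [[0,0,-0.1],0,0.01],
  [[0,0,-0.3],0,0.01],
  [[0,0,-0.6],0,0.01],
  [[0,0,-0.7],0,0.01],
  [[0,0,-0.6],0,0.01],
  [[0,0,-0.2],0,0.01],
  [[0,0,0],0,0.01],
])

```text
time_s: 7.35
position: [0.5325, -0.3109, 0.1439]
tool_rot: [[-0.985, 0.172, 0.001], [0.172, 0.985, -0.001], [-0.002, -0.001, -1.0]]
ft_force: [-0.4, 0.5, -1.6]
grip_width: 0.0222
gripper_force: 59.4
```

Run:
```python
from h import *
im=shot('top','top3.png');to(.532,-.3105,.016)
for n,u,v,z in[('fL',155,360,.033),('fR',286,341,.033),('cBL',122,178,.055),('cBR',263,158,.055)]: print(n,ray(im,u,v,z).round(4))
cv2.imwrite('pics/t3c.png',cv2.resize(im['pixels'][140:380,100:320,::-1],None,fx=2.5,fy=2.5,interpolation=cv2.INTER_CUBIC))
im=shot('scene','scene3.png')
```

```text
t 7.4 pos [ 0.532  -0.3105  0.1423] tool d [-1.000e-04 -0.000e+00  1.263e-01] xang 170.1 w 0.0223 F [-0.6 -0.3 -1.6]
fL [0.3613 0.2635 0.033 ]
fR [0.3895 0.0542 0.033 ]
cBL [0.6515 0.3135 0.055 ]
cBR [0.6818 0.0883 0.055 ]
```

View pics/t3c.png

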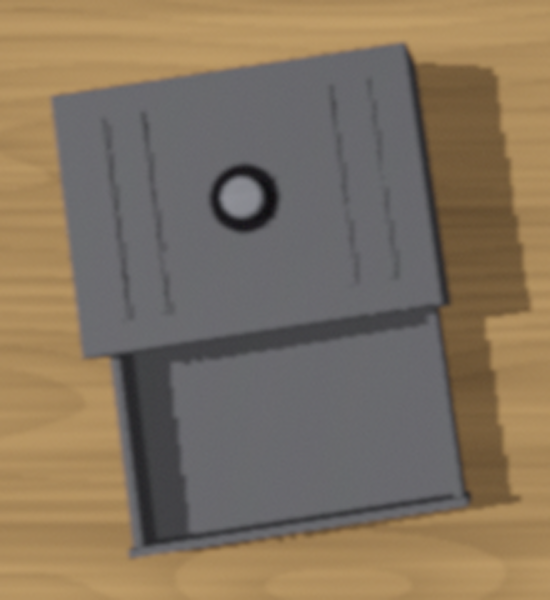

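View pics/scene3.png

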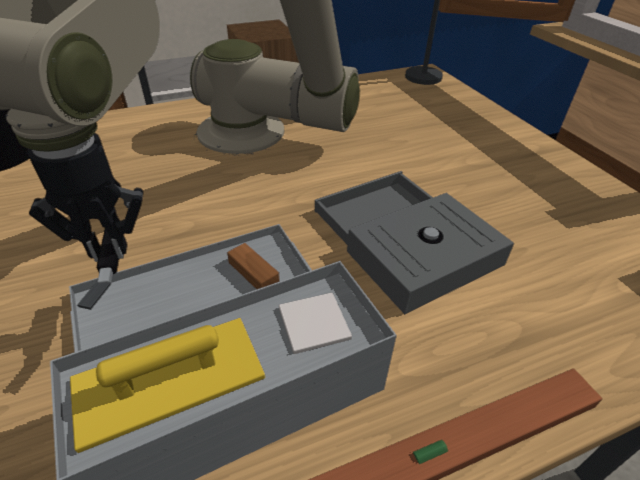

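The drawer is fully out and empty (crop, interior about (300,440)). The rake hangs level in the gripper, with its blade at (95,290) in the scene view. Yaw from the two front/back edges is 7.7°, so drawer_in ≈ (0.4385, 0.172). I'll turn first, then carry.

To row units: 8 degrees / 180 = 0.0444.

Request:
send_path([
  [[0,0,0],0.0244,0.01],
  [[0,0,0],0.0444,0.01],
  [[0,0,0],0.0444,0.01],
  [[0,0,0],0.0444,0.01],
  [[0,0,0],0.0444,0.01],
  [[0,0,0],0.0444,0.01],
  [[0,0,0],0.0444,0.01],
  [[0,0,0],0.0444,0.01],
  [[0,0,0],0.0444,0.01],
  [[0,0,0],0.0222,0.01],
], clamp_n=80)

```text
time_s: 8.45
position: [0.5317, -0.3103, 0.1409]
tool_rot: [[-0.129, 0.992, -0.003], [0.992, 0.129, 0.003], [0.003, -0.003, -1.0]]
ft_force: [-0.1, -0.6, -1.0]
grip_width: 0.0216
gripper_force: 84.0
```

Request:
send_path([
  [[0,0,0],0,0.01],
  [[0,0,0],0,0.01],
])

```text
time_s: 8.65
position: [0.532, -0.3105, 0.1418]
tool_rot: [[-0.136, 0.991, -0.002], [0.991, 0.136, 0.002], [0.002, -0.002, -1.0]]
ft_force: [0.3, -0.5, -1.6]
grip_width: 0.0218
gripper_force: 84.0
```

```bash
python3 -c "
from h import *
to(.4358,.1913,.142)"
```

```text
t 8.65 pos [ 0.532  -0.3105  0.1418] tool d [ 0.5102 -0.027   0.0008] xang 97.82 w 0.0218 F [ 0.3 -0.5 -1.6]
```

To row units: 0.04 m is 0.8, 0.03 m is 0.6.

Request:
send_path([
  [[0.3,-0.02,0],0,0.01],
  [[0.6,-0.04,0],0,0.01],
  [[0.8,-0.04,0],0,0.01],
  [[0.8,-0.04,0],0,0.01],
  [[0.8,-0.04,0],0,0.01],
  [[0.8,-0.04,0],0,0.01],
  [[0.8,-0.04,0],0,0.01],
  [[0.8,-0.04,0],0,0.01],
  [[0.8,-0.04,0],0,0.01],
  [[0.8,-0.04,0],0,0.01],
])

```text
time_s: 9.65
position: [0.4639, 0.0499, 0.1429]
tool_rot: [[-0.136, 0.991, -0.001], [0.991, 0.136, 0.0], [0.0, -0.001, -1.0]]
ft_force: [0.6, 0.4, -1.4]
grip_width: 0.0223
gripper_force: 84.0
```

Request:
send_path([
  [[0.8,-0.04,0],0,0.01],
  [[0.8,-0.04,0],0,0.01],
  [[0.8,-0.04,0],0,0.01],
  [[0.4,-0.02,0],0,0.01],
  [[0.1,-0.02,0],0,0.01],
  [[0,0,0],0,0.01],
  [[0,0,0],0,0.01],
])

```text
time_s: 10.35
position: [0.4374, 0.1902, 0.143]
tool_rot: [[-0.134, 0.991, -0.0], [0.991, 0.134, -0.0], [-0.0, -0.0, -1.0]]
ft_force: [0.3, -0.7, -1.7]
grip_width: 0.022
gripper_force: 84.0
```

```bash
python3 -c "
from h import *
to(.4358,.1913,.142)"
```

```text
t 10.35 pos [0.4374 0.1902 0.143 ] tool d [ 0.0013 -0.0014  0.001 ] xang 97.69 w 0.022 F [ 0.3 -0.7 -1.7]
```

To row units: 0.025 m is 0.5, 0.015 m is 0.3.

Request:
send_path([
  [[0.02,-0.02,0.2],0,0.01],
  [[0,0,0.5],0,0.01],
  [[0,0,0.5],0,0.01],
  [[0,0,0.3],0,0.01],
  [[0,0,0.1],0,0.01],
  [[0,0,0],0,0.01],
])

```text
time_s: 10.95
position: [0.436, 0.1913, 0.0626]
tool_rot: [[-0.133, 0.991, -0.001], [0.991, 0.133, -0.0], [-0.0, -0.001, -1.0]]
ft_force: [0.2, 0.6, -0.7]
grip_width: 0.0219
gripper_force: 84.0
```

Run:
```python
from h import *
im=shot('scene');to(.4358,.1913,.023)
a=im['pixels'][130:310,290:530,::-1];im=shot('top');b=im['pixels'][200:380,100:340,::-1]
cv2.imwrite('pics/d4.png',cv2.resize(np.vstack([a,b]),None,fx=1.66,fy=1.66,interpolation=cv2.INTER_CUBIC))
```

```text
t 11.0 pos [0.4363 0.1915 0.0633] tool d [-0.0001 -0.0006  0.0403] xang 97.66 w 0.0221 F [ 0.4 -0.1 -0.5]
```

View pics/d4.png

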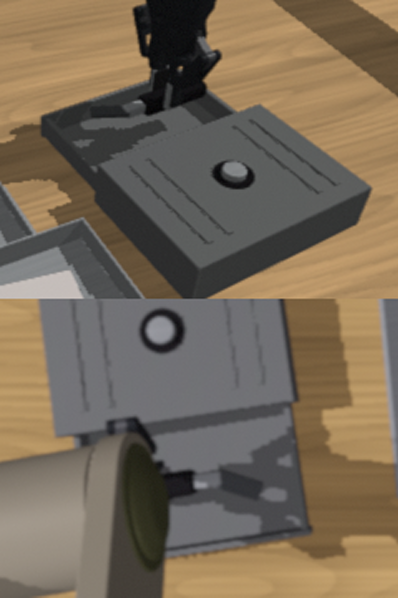

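The rake sits inside the drawer outline, with the blade tip at (262,490) and the right wall at about (300,500). I'll lower gently.

To row units: 0.012 m is 0.24, 0.01 m is 0.2.

Request:
send_path([
  [[0,0,0.2],0,0.01],
  [[0,0,0.24],0,0.01],
  [[0,0,0.16],0,0.01],
  [[0,0,0.08],0,0.01],
  [[0,0,0.04],0,0.01],
  [[0,0,0.02],0,0.01],
  [[0,0,0],0,0.01],
])

```text
time_s: 11.75
position: [0.4362, 0.1919, 0.0263]
tool_rot: [[-0.134, 0.991, 0.0], [0.991, 0.134, 0.0], [-0.0, 0.0, -1.0]]
ft_force: [0.0, -0.3, -1.4]
grip_width: 0.0216
gripper_force: 84.0
```

```bash
python3 -c "
from h import *
to(.4358,.1913,.0227)"
```

```text
t 11.75 pos [0.4362 0.1919 0.0263] tool d [-0.0005 -0.0005  0.0036] xang 97.7 w 0.0216 F [ 0.  -0.3 -1.4]
```

To row units: 0.001 m is 0.02, 0.0005 m is 0.01.

Request:
send_path([
  [[0,0,0.02],0,0.01],
  [[0,0,0.02],0,0.01],
  [[0,0,0.01],0,0.01],
  [[0,0,0.01],0,0.01],
  [[0,0,0],0,0.01],
])

```text
time_s: 12.25
position: [0.4361, 0.1919, 0.0231]
tool_rot: [[-0.134, 0.991, -0.0], [0.991, 0.134, -0.0], [-0.0, -0.0, -1.0]]
ft_force: [0.1, -0.9, -0.5]
grip_width: 0.0216
gripper_force: 84.0
```

```bash
python3 -c "
from h import *
to(.4358,.1913,.0227)"
```

```text
t 12.25 pos [0.4361 0.1919 0.0231] tool d [-0.0005 -0.0004  0.0004] xang 97.7 w 0.0216 F [ 0.1 -0.9 -0.5]
```

To row units: 0.0005 m is 0.01.

Request:
send_path([
  [[0,0,0.01],0,0.01],
  [[0,0,0.01],0,0.01],
  [[0,0,0],0,0.01],
])

```text
time_s: 12.55
position: [0.4366, 0.1919, 0.0228]
tool_rot: [[-0.134, 0.991, 0.001], [0.991, 0.134, 0.0], [0.0, 0.002, -1.0]]
ft_force: [-0.9, -0.5, 7.2]
grip_width: 0.0216
gripper_force: 85.0
```

Request:
send_path([
  [[0,0,0.01],0,0.01],
  [[0,0,0],0,0.01],
], only="pos|ft")

```text
position: [0.437, 0.192, 0.0227]
ft_force: [-0.4, -0.8, 10.5]
```

Firm contact with the floor at TCP 0.0228, which matches the predicted 0.0227. I'll back off 1 mm, open in small steps, then rise.

To row units: -0.001 m is -0.02.

Request:
send_path([
  [[0,0,-0.02],0,0.01],
  [[0,0,0],0,0.01],
  [[0,0,0],0,0.024],
  [[0,0,0],0,0.028],
  [[0,0,0],0,0.034],
  [[0,0,0],0,0.042],
  [[0,0,0],0,0.05],
  [[0,0,0],0,0.05],
], clamp_n=20)

```text
time_s: 13.55
position: [0.4361, 0.1918, 0.0227]
tool_rot: [[-0.134, 0.991, -0.0], [0.991, 0.134, 0.0], [0.0, -0.0, -1.0]]
ft_force: [0.3, -0.2, 0.5]
grip_width: 0.0499
gripper_force: 0.0
```

Request:
send_path([
  [[0,0,-0.1],0,0.05],
  [[0,0,-0.3],0,0.05],
  [[0,0,-0.6],0,0.05],
  [[0,0,-0.8],0,0.05],
  [[0,0,-0.8],0,0.05],
  [[0,0,-0.8],0,0.05],
  [[0.6,0,0],0,0.05],
  [[0.8,0,0],0,0.05],
  [[0.8,0,0],0,0.05],
  [[0.8,0,0],0,0.05],
])

```text
time_s: 14.55
position: [0.4155, 0.3419, 0.1932]
tool_rot: [[-0.134, 0.991, 0.0], [0.991, 0.134, 0.0], [0.0, 0.0, -1.0]]
ft_force: [0.5, -1.1, -0.0]
grip_width: 0.0498
gripper_force: 0.0
```

Request:
send_path([
  [[0.8,0,0],0,0.05],
  [[0.8,0,0],0,0.05],
  [[0.6,0,0],0,0.05],
  [[0,0,0],0,0.05],
], only="time|pos")

```text
time_s: 14.95
position: [0.4, 0.4523, 0.1925]
```

Run:
```python
from h import *
im=shot('scene');a=im['pixels'][130:310,290:530,::-1];im=shot('top','top5.png');b=im['pixels'][200:380,100:340,::-1]
cv2.imwrite('pics/d5.png',cv2.resize(np.vstack([a,b]),None,fx=1.66,fy=1.66,interpolation=cv2.INTER_CUBIC))
for u,v in[(155,360),(286,341)]: pass
```

```text
(no output)
```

View pics/d5.png

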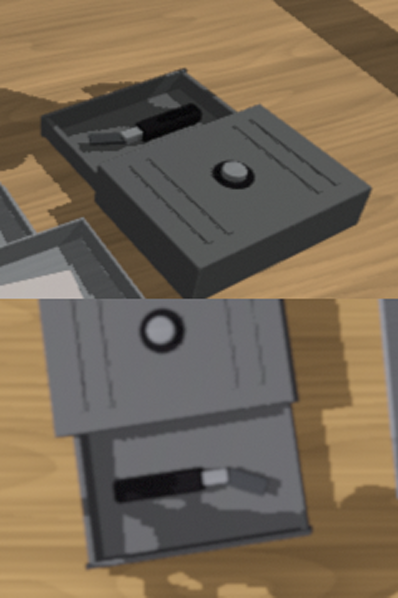

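The rake lies flat inside the open drawer, from the handle end at (115,492) to the blade tip at (278,487), clear of the walls. The robot is clear too, so I'm handing it in.

```bash
python3 -c "
from rig import env, eyes
print(env.close_job())"
```

```text
the job is handed in; nothing more can be done
None
```

I pressed the stud so the drawer sprang out, laid the rake flat inside it and left it standing open; the job was handed in at about 15 s with the robot clear, and no verdict came back.

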